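Reverse the row of stain jars into the second rack

ROBOT

A 6-joint arm with a two-finger parallel gripper is mounted at the origin on the work surface; the furniture and walls round the work are solid. World frame = base frame: x ahead of the robot, y to its left, z up, the work surface at z = 0. Lengths are in m, angles in rad, forces in N, time in s.
With the tool pointing down it reaches from about 0.35 to 0.775 m from the base axis. Payload 7.3 kg.
Tool frame: the origin (TCP) lies on the mounting face of the last link; the fingertips stand 178 mm ahead of it and the grasp point (between the pads) lies 159 mm ahead of it; z points along the fingers, y is the line along which they close (so a half turn about z gives the same grasp; the last joint's range is limited). The gripper opens to 92 mm and grips with 3 to 60 N. Pads are 19 mm wide; open, the fingers measure 130 mm over their backs; the gripper's body (75 mm by 190 mm) begins 47 mm behind the grasp point.
Start: joints at [-1.305, 0.342, 1.524, -0, 1.275, -0.146], TCP at [0.21, -0.481, 0.405] pointing down, gripper open.
Joint ranges: [-2.53, 2.53], [-0.77, 2.02], [0.04, 2.7], [-1, 4.14], [0.28, 2.66], [-3.11, 3.11]. Speed limits (rad/s): [2.57, 2.57, 3.14, 3.14, 3.14, 3.14].

INTERFACE

Orientations are given as a rotation vector (axis times angle).
In Python, from rig import manip gives the robot as it stands.
- The arm moves only by the shell command python3 -m inch 'ROWS' [FORCE]. ROWS is JSON, a list of rows, each an object of numbers: "tx", "ty", "tz": the shift along the tool's x, y, z in cm; "wx", "wy", "wz": the turn, a rotation vector about the tool's x, y, z in degrees; "jaw": the opening, from 0 (shut) to 1 (fully open). A call has exactly 10 rows; each row is the pose to reach, as a shift and turn from the pose commanded when the call began, along the tool's axes at that moment; what a row does not reach only later rows make up. A row lasts 1/10 s, in which the tool goes at most 50 mm and 8.59 degrees, less where a joint would pass 70% of its speed; a pose out of reach is approached as far as the arm can. A call with a gripper value outside its range is refused whole. The fingers move at their own pace and stop on an object; FORCE is the grip in N (left out, the last holds). Time passes only in rows, so rows that repeat a pose let the fingers close, or fill a call up. It gives the time, the measured TCP pose, the force, the opening and the grip force at its end, in the units of the state.
- manip.read_state(): the state, without advancing time (a new reading comes with each control period).
- manip.read_camera(name): name is "scene" or "top" or "wrist"; returns a dict with "color" (400x640x3 uint8, blue, green, red), "vertical_fov" (degrees; the focal length in pixels is half the picture's height over the tangent of half this angle, whatever the lens; pixels are square), "cx", "cy" (the principal point, pixels), "rvec" (rotation vector, rad) and "tvec" (3), from world to camera coordinates, as OpenCV has them; the wrist camera has in their place "hand_eye" (4x4, takes a point from camera to tool coordinates, whose origin is the TCP and whose axes are the flange's). Camera axes: x right, y down, z forward; pixel columns grow to the right and rows downward; lengths in m; the calibration is good to about 2 mm. A picture is of the moment at which its call begins: read the wrist's pose just before it. There is no depth.
- manip.close_job(): hands the job in; it is judged then, once.
The state is a dict: "t": time; "qpos": joint angles; "joint_velocities": joint speeds; "tau": joint torques, N m; "position": TCP position; "eef_rot": TCP orientation; "ft_force": force on the tool from outside, world axes, zero at the start; "moment": the same for the moment, N m; "width": finger opening in m; "gripper_force": force on a finger pad.
Only numpy, scipy, OpenCV 4.12 (cv2) and the standard library are available. Lean on these libraries where they do the work, as an engineer would, in place of code of your own. Each camera call takes 0.05 s, during which the arm holds its last target. There are 200 camera calls.

TASK

The four stain jars stand in the brown rack in the order of the first coat; the second coat uses them the other way round. Move all four into the white rack, one in each bay, in reverse order: the jar that stood leftmost in the brown rack (seen from the robot) must end in the rightmost bay of the white rack, the second from the left in the second bay from the right, and so on. Do not tip any jar over, and leave them all standing upright on the floors of their bays.

Things in the scene. Friction and masses are not known exactly. Their poses are not given: they have to be found in the camera images.
- old_rack: dark brown wooden rack in which the jars start: fixed tray on four 45 mm feet, 278 x 74 x 69 mm, four square bays in a row; origin: table level under its centre; y along the row to the left seen from the robot, x across. Bay centres at y = +102, +34, -34, -102 mm. Bays 62 x 62 mm inside; walls 6 mm thick, tops at 69 mm, bay floor at 53 mm above the table. Stands up to 0.2 rad askew; either rack may be the nearer one.
- new_rack: white rack, empty at the start: fixed tray on four 45 mm feet, 278 x 74 x 69 mm, four square bays in a row; origin: table level under its centre; y along the row to the left seen from the robot, x across. Bay centres at y = +102, +34, -34, -102 mm. Bays 62 x 62 mm inside; walls 6 mm thick, tops at 69 mm, bay floor at 53 mm above the table. Stands up to 0.2 rad askew; either rack may be the nearer one.
- jar_red: loose closed glass jar with a red screw cap and paper label, 40 mm across, 88 mm high with the cap, about 0.15 kg; origin: centre of its underside, z up its axis. Starts upright, roughly centred on the pad of its own colour, underside 56 mm above the table. Grip it across the glass about 50 mm above its underside.
- pad_red: thin round red drip pad, 56 mm across, 3 mm thick, fixed on the floor of one bay of the brown rack; origin: centre of its underside. It stays there and shows in which bay the red jar started.
- jar_yellow: loose closed glass jar with a yellow screw cap and paper label, 40 mm across, 88 mm high with the cap, about 0.15 kg; origin: centre of its underside, z up its axis. Starts upright, roughly centred on the pad of its own colour, underside 56 mm above the table. Grip it across the glass about 50 mm above its underside.
- pad_yellow: thin round yellow drip pad, 56 mm across, 3 mm thick, fixed on the floor of one bay of the brown rack; origin: centre of its underside. It stays there and shows in which bay the yellow jar started.
- jar_green: loose closed glass jar with a green screw cap and paper label, 40 mm across, 88 mm high with the cap, about 0.15 kg; origin: centre of its underside, z up its axis. Starts upright, roughly centred on the pad of its own colour, underside 56 mm above the table. Grip it across the glass about 50 mm above its underside.
- pad_green: thin round green drip pad, 56 mm across, 3 mm thick, fixed on the floor of one bay of the brown rack; origin: centre of its underside. It stays there and shows in which bay the green jar started.
- jar_blue: loose closed glass jar with a blue screw cap and paper label, 40 mm across, 88 mm high with the cap, about 0.15 kg; origin: centre of its underside, z up its axis. Starts upright, roughly centred on the pad of its own colour, underside 56 mm above the table. Grip it across the glass about 50 mm above its underside.
- pad_blue: thin round blue drip pad, 56 mm across, 3 mm thick, fixed on the floor of one bay of the brown rack; origin: centre of its underside. It stays there and shows in which bay the blue jar started.

How it is judged:
At the end, for the whole second after the job is handed in: Every jar stands upright (within 0.1 rad) and at rest on the floor of the white rack (height within 4 mm), in the bay that mirrors its starting bay in the brown rack (leftmost to rightmost and so on), within 14 mm of the bay's centre along and across the row (((y of pad_red in the frame of old_rack between 0.082 and 0.122 m and y of jar_red in the frame of new_rack between -0.116 and -0.088 m) or (y of pad_red in the frame of old_rack between 0.014 and 0.054 m and y of jar_red in the frame of new_rack between -0.048 and -0.02 m) or (y of pad_red in the frame of old_rack between -0.054 and -0.014 m and y of jar_red in the frame of new_rack between 0.02 and 0.048 m) or (y of pad_red in the frame of old_rack between -0.122 and -0.082 m and y of jar_red in the frame of new_rack between 0.088 and 0.116 m)) and x of jar_red in the frame of new_rack between -0.014 and 0.014 m and z of jar_red in the frame of new_rack between 0.049 and 0.057 m and angle between each of jar_red, jar_yellow, jar_green, jar_blue's own z axis and vertical below 0.1 rad and linear speed of each of jar_red, jar_yellow, jar_green, jar_blue below 0.02 m/s and ((y of pad_yellow in the frame of old_rack between 0.082 and 0.122 m and y of jar_yellow in the frame of new_rack between -0.116 and -0.088 m) or (y of pad_yellow in the frame of old_rack between 0.014 and 0.054 m and y of jar_yellow in the frame of new_rack between -0.048 and -0.02 m) or (y of pad_yellow in the frame of old_rack between -0.054 and -0.014 m and y of jar_yellow in the frame of new_rack between 0.02 and 0.048 m) or (y of pad_yellow in the frame of old_rack between -0.122 and -0.082 m and y of jar_yellow in the frame of new_rack between 0.088 and 0.116 m)) and x of jar_yellow in the frame of new_rack between -0.014 and 0.014 m and z of jar_yellow in the frame of new_rack between 0.049 and 0.057 m and ((y of pad_green in the frame of old_rack between 0.082 and 0.122 m and y of jar_green in the frame of new_rack between -0.116 and -0.088 m) or (y of pad_green in the frame of old_rack between 0.014 and 0.054 m and y of jar_green in the frame of new_rack between -0.048 and -0.02 m) or (y of pad_green in the frame of old_rack between -0.054 and -0.014 m and y of jar_green in the frame of new_rack between 0.02 and 0.048 m) or (y of pad_green in the frame of old_rack between -0.122 and -0.082 m and y of jar_green in the frame of new_rack between 0.088 and 0.116 m)) and x of jar_green in the frame of new_rack between -0.014 and 0.014 m and z of jar_green in the frame of new_rack between 0.049 and 0.057 m and ((y of pad_blue in the frame of old_rack between 0.082 and 0.122 m and y of jar_blue in the frame of new_rack between -0.116 and -0.088 m) or (y of pad_blue in the frame of old_rack between 0.014 and 0.054 m and y of jar_blue in the frame of new_rack between -0.048 and -0.02 m) or (y of pad_blue in the frame of old_rack between -0.054 and -0.014 m and y of jar_blue in the frame of new_rack between 0.02 and 0.048 m) or (y of pad_blue in the frame of old_rack between -0.122 and -0.082 m and y of jar_blue in the frame of new_rack between 0.088 and 0.116 m)) and x of jar_blue in the frame of new_rack between -0.014 and 0.014 m and z of jar_blue in the frame of new_rack between 0.049 and 0.057 m); the robot touches nothing.
It fails at once if the red-capped jar is tipped over (leans more than about 40 degrees) (angle between jar_red's own z axis and vertical above 0.7 rad).
It fails at once if the yellow-capped jar is tipped over (leans more than about 40 degrees) (angle between jar_yellow's own z axis and vertical above 0.7 rad).
It fails at once if the green-capped jar is tipped over (leans more than about 40 degrees) (angle between jar_green's own z axis and vertical above 0.7 rad).
It fails at once if the blue-capped jar is tipped over (leans more than about 40 degrees) (angle between jar_blue's own z axis and vertical above 0.7 rad).
It also fails if it takes over 102 s, if anything falls off the work surface, if the arm or the gripper's body presses on something with over 40 N, if the wrist force passes 120 N, or if a joint passes its speed limit or range.

## Working session

There is one attempt and no reset: what is moved stays moved. The work goes in short steps, Python scripts to look and compute and a shell command to move; the robot and the scene stay as the last step left them, time stands still between calls to the robot, and variables do not carry over. Pictures are saved under pics/ and viewed, at most 14 in all, crops included, and the job is handed in when it is done.

```bash
mkdir -p pics; ls; python3 - <<'E'
from rig import manip
import cv2
s=manip.read_state();print(s['t'],s['position'],s['eef_rot'],s['width'])
for n in('top','scene'):
    c=manip.read_camera(n);cv2.imwrite(f'pics/{n}0.png',c['color']);print({k:v for k,v in c.items() if k!='color'})
c=manip.read_camera('wrist');print(c['hand_eye'])
E
```

```text
pics
0.0 [ 0.21010809 -0.48097091  0.40404457] [-3.07372205e+00 -6.41919968e-01  1.56876936e-04] 0.0919192868602771
{'vertical_fov': 55.23911170443879, 'cx': 318.0640155777621, 'cy': 203.97554657127515, 'rvec': array([ 2.15859233, -2.10661055,  0.21466071]), 'tvec': array([-0.0467552 ,  0.55917148,  0.81737097])}
{'vertical_fov': 43.71996003931503, 'cx': 315.90949015213954, 'cy': 198.36692503058526, 'rvec': array([ 1.29940441, -2.25672756,  0.89101582]), 'tvec': array([0.2597746 , 0.39078096, 0.80716281])}
[[-6.66134328e-04 -9.52808491e-01 -3.03571301e-01  8.23744442e-02]
 [ 9.99999778e-01 -6.34223568e-04 -2.03710227e-04 -7.20076740e-05]
 [ 1.56476001e-06 -3.03571370e-01  9.52808703e-01  1.96905132e-02]
 [ 0.00000000e+00  0.00000000e+00  0.00000000e+00  1.00000000e+00]]
```

View pics/top0.png

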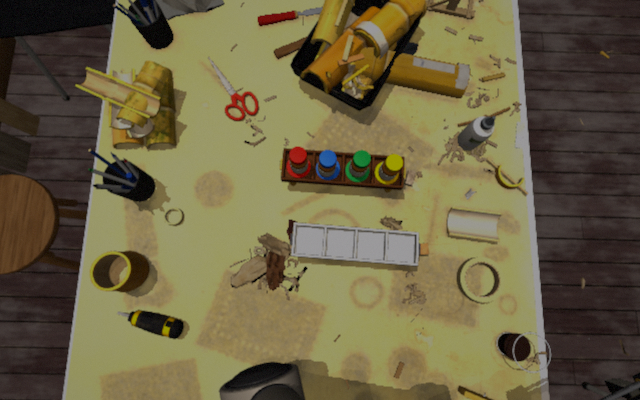

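View pics/scene0.png

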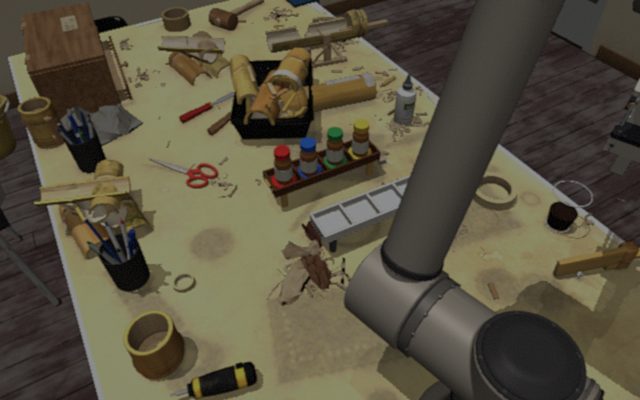

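The top view shows the brown rack at about (282–408, 148–190) holding red, blue, green and yellow from left to right. The empty white rack, at about (290–420, 220–270), is nearer the robot. I'll enlarge that area.

```bash
python3 - <<'E'
import cv2
i=cv2.imread('pics/top0.png')[140:275,270:435]
i=cv2.convertScaleAbs(i,alpha=1.5)
i=cv2.resize(i,None,fx=4.4,fy=4.4,interpolation=cv2.INTER_CUBIC)
cv2.imwrite('pics/c0.png',i)
E
```

```text
(no output)
```

View pics/c0.png

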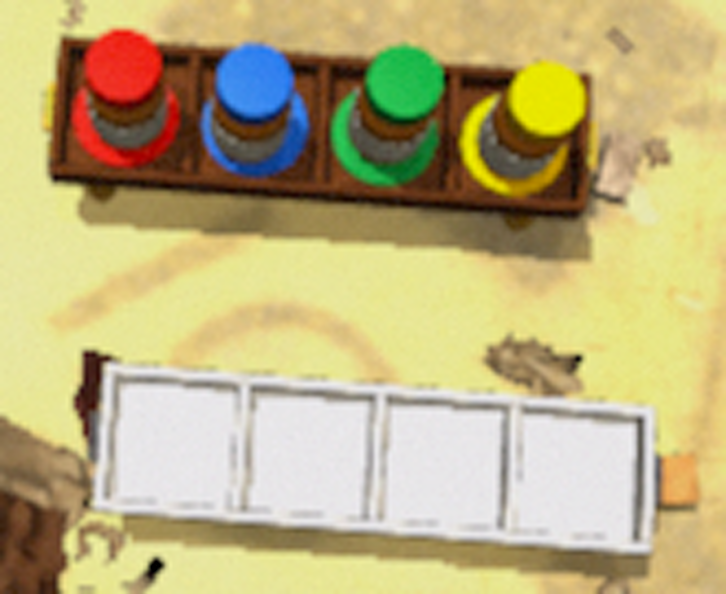

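The crop shows the rack rims and caps clearly. Caps are at crop positions (123,67), (255,82), (405,84) and (547,99). The white rim corners are (103,364), (655,407), (650,552) and (96,508).

```bash
cat > h.py <<'E'
import numpy as np,cv2
from scipy.spatial.transform import Rotation as R
from scipy.optimize import least_squares
def ray(c,px,z,s=None):
    """pixels -> world points at height z; s = state for the wrist camera"""
    f=200/np.tan(np.radians(c['vertical_fov'])/2)
    p=np.atleast_2d(px).astype(float)
    d=np.c_[(p-[c['cx'],c['cy']])/f,np.ones(len(p))]
    if s is None:
        M=R.from_rotvec(c['rvec']).as_matrix();o=-M.T@c['tvec'];w=d@M
    else:
        T=np.eye(4);T[:3,:3]=R.from_rotvec(s['eef_rot']).as_matrix();T[:3,3]=s['position'];T=T@c['hand_eye'];o=T[:3,3];w=d@T[:3,:3].T
    return (o+w*((z-o[2])/w[:,2])[:,None])[:,:2]
def rect(P):
    """fit the 278x74 rim to TL,TR,BR,BL -> x,y,yaw, residuals"""
    L=np.array([[.037,.139],[.037,-.139],[-.037,-.139],[-.037,.139]])
    def f(v):
        c,s=np.cos(v[2]),np.sin(v[2]);return (L@np.array([[c,s],[-s,c]])+v[:2]-P).ravel()
    r=least_squares(f,[*P.mean(0),0]);return r.x,r.fun
E
python3 - <<'E'
from h import *
from rig import manip
c=manip.read_camera('top')
u=lambda a:np.array(a)/4.4+[270,140]-.5
M=R.from_rotvec(c['rvec']).as_matrix();print('cam',-M.T@c['tvec'])
np.set_printoptions(precision=4,suppress=True)
for n,a in(('old',[(63,38),(592,73),(583,213),(50,180)]),('new',[(103,364),(655,407),(650,552),(96,508)])):
    v,r=rect(ray(c,u(a),.069));print(n,v,r)
    y=np.array([.102,.034,-.034,-.102]);print(np.c_[v[0]-np.sin(v[2])*y,v[1]+np.cos(v[2])*y])
print('caps',ray(c,u([(123,67),(255,82),(405,84),(547,99)]),.144))
E
```

```text
cam [ 0.40117879 -0.02035046  0.90641907]
old [ 0.6415 -0.0871 -0.0399] [-0.0007  0.002  -0.0008 -0.0001  0.0002 -0.0031  0.0014  0.0012]
[[ 0.6456  0.0148]
 [ 0.6428 -0.0531]
 [ 0.6401 -0.121 ]
 [ 0.6374 -0.189 ]]
new [ 0.4712 -0.1158 -0.053 ] [ 0.001  -0.0006  0.001  -0.0006 -0.0008 -0.001  -0.0012  0.0023]
[[ 0.4766 -0.0139]
 [ 0.473  -0.0818]
 [ 0.4694 -0.1497]
 [ 0.4658 -0.2176]]
caps [[ 0.6459  0.0134]
 [ 0.6403 -0.049 ]
 [ 0.6413 -0.12  ]
 [ 0.6359 -0.1872]]
```

```bash
cat > go.py <<'E'
# python3 go.py x y zgrasp : shift (cm) and turn (deg) in tool axes to reach that grasp point, tool down, yaw 90
import sys;from h import *
from rig import manip
s=manip.read_state();A=R.from_rotvec(s['eef_rot'])
B=R.from_matrix(np.array([[0,1,0],[1,0,0],[0,0,-1.]]))
g=np.array(list(map(float,sys.argv[1:4])))+[0,0,.159]
print('t',s['t'],'shift',(A.inv().apply(g-s['position'])*100).round(2),'turn',np.degrees((A.inv()*B).as_rotvec()).round(1),'q',np.round(s['qpos'],2),'w',s['width'])
E
python3 go.py .636 -.188 .245
```

```text
t 0.2 shift [ 5.075e+01 -9.810e+00  5.000e-02] turn [ -0.   -0.  -66.4] q [-1.3   0.34  1.52  0.    1.28 -0.15] w 0.09197932222748499
```

```bash
python3 -m inch '[{"tx":5,"ty":-1,"wz":-7},{"tx":10,"ty":-2,"wz":-14},{"tx":15,"ty":-3,"wz":-21},{"tx":20,"ty":-4,"wz":-28},{"tx":25,"ty":-5,"wz":-35},{"tx":30,"ty":-6,"wz":-42},{"tx":35,"ty":-7,"wz":-49},{"tx":40,"ty":-8,"wz":-56},{"tx":45,"ty":-9,"wz":-62},{"tx":50.7,"ty":-9.8,"wz":-66.4}]' 20; python3 go.py .636 -.188 .2
```

```text
t 0.2 shift [50.75 -9.81  4.55] turn [ -0.   -0.  -66.4] q [-1.3   0.34  1.52  0.    1.28 -0.15] w 0.09197932222748499invalid input at $[0]: expected keys tx, ty, tz, wx, wy, wz, jaw
```

```bash
python3 -m inch '[{"tx":5,"ty":-1,"tz":0,"wx":0,"wy":0,"wz":-7,"jaw":1},{"tx":10,"ty":-2,"tz":0,"wx":0,"wy":0,"wz":-14,"jaw":1},{"tx":15,"ty":-3,"tz":0,"wx":0,"wy":0,"wz":-21,"jaw":1},{"tx":20,"ty":-4,"tz":0,"wx":0,"wy":0,"wz":-28,"jaw":1},{"tx":25,"ty":-5,"tz":0,"wx":0,"wy":0,"wz":-35,"jaw":1},{"tx":30,"ty":-6,"tz":0,"wx":0,"wy":0,"wz":-42,"jaw":1},{"tx":35,"ty":-7,"tz":0,"wx":0,"wy":0,"wz":-49,"jaw":1},{"tx":40,"ty":-8,"tz":0,"wx":0,"wy":0,"wz":-56,"jaw":1},{"tx":45,"ty":-9,"tz":0,"wx":0,"wy":0,"wz":-62,"jaw":1},{"tx":50.7,"ty":-9.8,"tz":0,"wx":0,"wy":0,"wz":-66.4,"jaw":1}]' 20; python3 go.py .636 -.188 .2
```

```text
t: 1.2
position: [0.623, -0.1954, 0.4046]
eef_rot: [-2.217, -2.226, 0.0]
ft_force: [0.5, -1.3, 0.4]
width: 0.0917
gripper_force: 0.0
t 1.2 shift [0.73 1.3  4.56] turn [-0.   0.   0.2] q [-0.42  0.58  1.13 -0.    1.43 -0.43] w 0.09166701579428373
```

```bash
python3 -m inch '[{"tx":0,"ty":0,"tz":1,"wx":0,"wy":0,"wz":0,"jaw":1},{"tx":0,"ty":0,"tz":2,"wx":0,"wy":0,"wz":0,"jaw":1},{"tx":0,"ty":0,"tz":3,"wx":0,"wy":0,"wz":0,"jaw":1},{"tx":0,"ty":0,"tz":3,"wx":0,"wy":0,"wz":0,"jaw":1},{"tx":0,"ty":0,"tz":3,"wx":0,"wy":0,"wz":0,"jaw":1},{"tx":0,"ty":0,"tz":3,"wx":0,"wy":0,"wz":0,"jaw":1},{"tx":0,"ty":0,"tz":3,"wx":0,"wy":0,"wz":0,"jaw":1},{"tx":0,"ty":0,"tz":3,"wx":0,"wy":0,"wz":0,"jaw":1},{"tx":0,"ty":0,"tz":3,"wx":0,"wy":0,"wz":0,"jaw":1},{"tx":0,"ty":0,"tz":3,"wx":0,"wy":0,"wz":0,"jaw":1}]' 20; python3 go.py .636 -.188 .2
python3 - <<'E'
from h import *
from rig import manip
s=manip.read_state();c=manip.read_camera('wrist');cv2.imwrite('pics/w0.png',cv2.convertScaleAbs(c['color'],alpha=1.5))
import pickle;pickle.dump((s,c),open('w0.pkl','wb'))
E
```

```text
t: 2.2
position: [0.6216, -0.1971, 0.3749]
eef_rot: [2.221, 2.221, 0.0]
ft_force: [-0.7, -0.8, 0.8]
width: 0.0922
gripper_force: 0.0
t 2.2 shift [0.91 1.44 1.59] turn [ 0.  0. -0.] q [-0.42  0.6   1.18 -0.    1.36 -0.42] w 0.09218042610545138
```

View pics/w0.png

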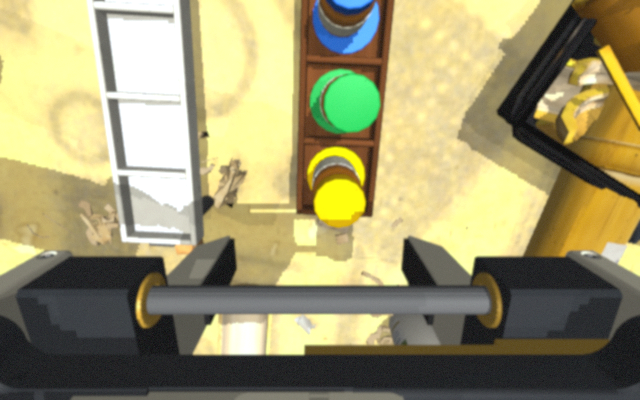

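The wrist view shows the yellow cap at (340,201), the green cap at (351,101), and the white rack's right end with outer corners at about (122,242) and (201,245).

```bash
python3 - <<'E'
from h import *
import pickle
s,c=pickle.load(open('w0.pkl','rb'))
np.set_printoptions(precision=4,suppress=True)
print(ray(c,[(340,201),(351,101)],.144,s))
print(ray(c,[(373,215),(297,211),(201,245),(122,242),(181,0),(93,2)],.069,s))
E
```

```text
[[ 0.6363 -0.1841]
 [ 0.642  -0.1173]]
[[ 0.6736 -0.223 ]
 [ 0.6007 -0.2188]
 [ 0.5049 -0.2546]
 [ 0.4273 -0.2512]
 [ 0.5131 -0.042 ]
 [ 0.4435 -0.0434]]
```

```bash
python3 -m inch '[{"tx":1.1,"ty":1.4,"tz":0,"wx":0,"wy":0,"wz":0,"jaw":1},{"tx":1.1,"ty":1.4,"tz":1,"wx":0,"wy":0,"wz":0,"jaw":1},{"tx":1.1,"ty":1.4,"tz":3,"wx":0,"wy":0,"wz":0,"jaw":1},{"tx":1.1,"ty":1.4,"tz":5,"wx":0,"wy":0,"wz":0,"jaw":1},{"tx":1.1,"ty":1.4,"tz":7,"wx":0,"wy":0,"wz":0,"jaw":1},{"tx":1.1,"ty":1.4,"tz":9,"wx":0,"wy":0,"wz":0,"jaw":1},{"tx":1.1,"ty":1.4,"tz":10.5,"wx":0,"wy":0,"wz":0,"jaw":1},{"tx":1.1,"ty":1.4,"tz":11,"wx":0,"wy":0,"wz":0,"jaw":1},{"tx":1.1,"ty":1.4,"tz":11,"wx":0,"wy":0,"wz":0,"jaw":1},{"tx":1.1,"ty":1.4,"tz":11,"wx":0,"wy":0,"wz":0,"jaw":1}]' 20; python3 go.py .636 -.186 .106
python3 -m inch '[{"tx":0,"ty":0,"tz":0,"wx":0,"wy":0,"wz":0,"jaw":0.75},{"tx":0,"ty":0,"tz":0,"wx":0,"wy":0,"wz":0,"jaw":0.5},{"tx":0,"ty":0,"tz":0,"wx":0,"wy":0,"wz":0,"jaw":0.3},{"tx":0,"ty":0,"tz":0,"wx":0,"wy":0,"wz":0,"jaw":0.3},{"tx":0,"ty":0,"tz":0,"wx":0,"wy":0,"wz":0,"jaw":0.3},{"tx":0,"ty":0,"tz":0,"wx":0,"wy":0,"wz":0,"jaw":0.3},{"tx":0,"ty":0,"tz":0,"wx":0,"wy":0,"wz":0,"jaw":0.3},{"tx":0,"ty":0,"tz":0,"wx":0,"wy":0,"wz":0,"jaw":0.3},{"tx":0,"ty":0,"tz":0,"wx":0,"wy":0,"wz":0,"jaw":0.3},{"tx":0,"ty":0,"tz":0,"wx":0,"wy":0,"wz":0,"jaw":0.3}]' 20; python3 go.py .636 -.186 .22
```

```text
t: 3.25
position: [0.6357, -0.1863, 0.2653]
eef_rot: [2.221, 2.221, 0.0]
ft_force: [-0.1, 0.7, 0.2]
width: 0.0915
gripper_force: 0.0
t 3.25 shift [0.03 0.03 0.03] turn [ 0.1  0.  -0. ] q [-0.4   0.71  1.28 -0.    1.14 -0.4 ] w 0.09149275790350961
t: 4.25
position: [0.6356, -0.1861, 0.2647]
eef_rot: [2.221, 2.221, 0.0]
ft_force: [-0.3, 0.8, -0.5]
width: 0.0395
gripper_force: 20.0
t 4.25 shift [ 1.000e-02  4.000e-02 -1.143e+01] turn [ 0.  0. -0.] q [-0.4   0.72  1.28 -0.    1.14 -0.4 ] w 0.03952039755639382
```

```bash
python3 -m inch '[{"tx":0,"ty":0,"tz":-1,"wx":0,"wy":0,"wz":0,"jaw":0.3},{"tx":0,"ty":0,"tz":-3,"wx":0,"wy":0,"wz":0,"jaw":0.3},{"tx":0,"ty":0,"tz":-6,"wx":0,"wy":0,"wz":0,"jaw":0.3},{"tx":0,"ty":0,"tz":-9,"wx":0,"wy":0,"wz":0,"jaw":0.3},{"tx":0,"ty":0,"tz":-11.5,"wx":0,"wy":0,"wz":0,"jaw":0.3},{"tx":1,"ty":-1,"tz":-12,"wx":0,"wy":0,"wz":0,"jaw":0.3},{"tx":3,"ty":-3,"tz":-12,"wx":0,"wy":0,"wz":0,"jaw":0.3},{"tx":5.5,"ty":-5.5,"tz":-12,"wx":0,"wy":0,"wz":0,"jaw":0.3},{"tx":8,"ty":-8,"tz":-12,"wx":0,"wy":0,"wz":0,"jaw":0.3},{"tx":10,"ty":-10,"tz":-12,"wx":0,"wy":0,"wz":0,"jaw":0.3}]' 20; python3 go.py .477 -.013 .2
python3 -m inch '[{"tx":2,"ty":-2,"tz":0,"wx":0,"wy":0,"wz":0,"jaw":0.3},{"tx":4,"ty":-3,"tz":0,"wx":0,"wy":0,"wz":0,"jaw":0.3},{"tx":6,"ty":-4.5,"tz":0,"wx":0,"wy":0,"wz":0,"jaw":0.3},{"tx":7.3,"ty":-5.9,"tz":0,"wx":0,"wy":0,"wz":0,"jaw":0.3},{"tx":7.3,"ty":-5.9,"tz":0,"wx":0,"wy":0,"wz":0,"jaw":0.3},{"tx":7.3,"ty":-5.9,"tz":1,"wx":0,"wy":0,"wz":0,"jaw":0.3},{"tx":7.3,"ty":-5.9,"tz":3,"wx":0,"wy":0,"wz":0,"jaw":0.3},{"tx":7.3,"ty":-5.9,"tz":5,"wx":0,"wy":0,"wz":0,"jaw":0.3},{"tx":7.3,"ty":-5.9,"tz":5,"wx":0,"wy":0,"wz":0,"jaw":0.3},{"tx":7.3,"ty":-5.9,"tz":5,"wx":0,"wy":0,"wz":0,"jaw":0.3}]' 20; python3 go.py .477 -.013 .1035
```

```text
t: 5.25
position: [0.534, -0.0849, 0.3853]
eef_rot: [-2.221, -2.221, 0.0]
ft_force: [0.5, -0.5, -1.2]
width: 0.0394
gripper_force: 20.0
t 5.25 shift [ 7.19 -5.7   2.63] turn [-0. -0.  0.] q [-0.3   0.39  1.51  0.    1.24 -0.3 ] w 0.03944827115425033
t: 6.25
position: [0.4771, -0.0137, 0.3345]
eef_rot: [-2.222, -2.22, 0.001]
ft_force: [0.0, -1.0, -1.5]
width: 0.0396
gripper_force: 20.0
t 6.25 shift [ 0.07 -0.01  7.2 ] turn [-0.  0. -0.] q [-0.19  0.33  1.76 -0.    1.06 -0.19] w 0.039572472578018617
```

```bash
python3 -m inch '[{"tx":0.1,"ty":0,"tz":1,"wx":0,"wy":0,"wz":0,"jaw":0.3},{"tx":0.1,"ty":0,"tz":2.5,"wx":0,"wy":0,"wz":0,"jaw":0.3},{"tx":0.1,"ty":0,"tz":4,"wx":0,"wy":0,"wz":0,"jaw":0.3},{"tx":0.1,"ty":0,"tz":5.5,"wx":0,"wy":0,"wz":0,"jaw":0.3},{"tx":0.1,"ty":0,"tz":6.4,"wx":0,"wy":0,"wz":0,"jaw":0.3},{"tx":0.1,"ty":0,"tz":6.8,"wx":0,"wy":0,"wz":0,"jaw":0.3},{"tx":0.1,"ty":0,"tz":7.1,"wx":0,"wy":0,"wz":0,"jaw":0.3},{"tx":0.1,"ty":0,"tz":7.2,"wx":0,"wy":0,"wz":0,"jaw":0.3},{"tx":0.1,"ty":0,"tz":7.2,"wx":0,"wy":0,"wz":0,"jaw":0.3},{"tx":0.1,"ty":0,"tz":7.2,"wx":0,"wy":0,"wz":0,"jaw":0.3}]' 20; python3 go.py .477 -.013 .1035
python3 - <<'E'
from h import *
from rig import manip
c=manip.read_camera('scene');cv2.imwrite('pics/s1.png',cv2.convertScaleAbs(cv2.resize(c['color'][100:300,200:500],None,fx=2.5,fy=2.5),alpha=1.5))
E
```

```text
t: 7.25
position: [0.4768, -0.0121, 0.2631]
eef_rot: [2.221, 2.221, 0.001]
ft_force: [-0.6, 0.2, -1.5]
width: 0.0396
gripper_force: 20.0
t 7.25 shift [-0.09  0.02  0.06] turn [ 0.1  0.  -0. ] q [-0.19  0.43  1.84 -0.    0.87 -0.19] w 0.03960961535456914
```

View pics/s1.png

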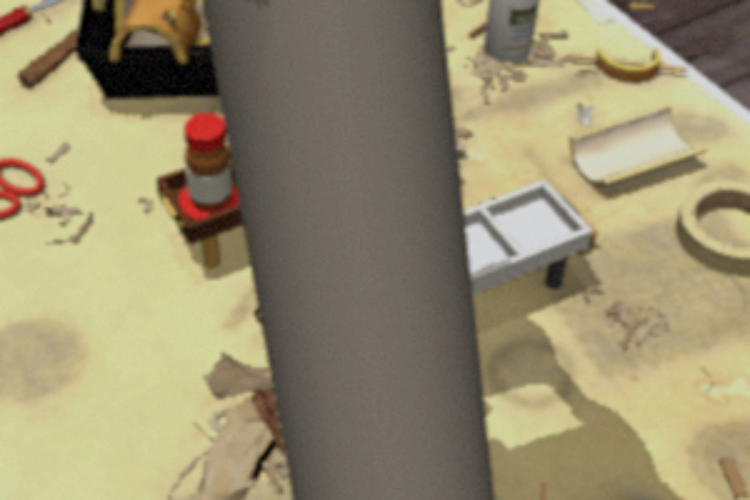

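The arm hides the jar in this view. The force of −1.5 N shows the jar is still hanging free, so I'll lower another 1 mm, release and rise.

```bash
python3 -m inch '[{"tx":0,"ty":0,"tz":0.1,"wx":0,"wy":0,"wz":0,"jaw":0.3},{"tx":0,"ty":0,"tz":0.1,"wx":0,"wy":0,"wz":0,"jaw":0.3},{"tx":0,"ty":0,"tz":0.1,"wx":0,"wy":0,"wz":0,"jaw":0.45},{"tx":0,"ty":0,"tz":0.1,"wx":0,"wy":0,"wz":0,"jaw":0.5},{"tx":0,"ty":0,"tz":0.1,"wx":0,"wy":0,"wz":0,"jaw":0.6},{"tx":0,"ty":0,"tz":0.1,"wx":0,"wy":0,"wz":0,"jaw":0.7},{"tx":0,"ty":0,"tz":0.1,"wx":0,"wy":0,"wz":0,"jaw":0.85},{"tx":0,"ty":0,"tz":0.1,"wx":0,"wy":0,"wz":0,"jaw":1},{"tx":0,"ty":0,"tz":0.1,"wx":0,"wy":0,"wz":0,"jaw":1},{"tx":0,"ty":0,"tz":0.1,"wx":0,"wy":0,"wz":0,"jaw":1}]'
python3 -m inch '[{"tx":0,"ty":0,"tz":-1,"wx":0,"wy":0,"wz":0,"jaw":1},{"tx":0,"ty":0,"tz":-3,"wx":0,"wy":0,"wz":0,"jaw":1},{"tx":0,"ty":0,"tz":-6,"wx":0,"wy":0,"wz":0,"jaw":1},{"tx":0,"ty":0,"tz":-9,"wx":0,"wy":0,"wz":0,"jaw":1},{"tx":0,"ty":0,"tz":-11,"wx":0,"wy":0,"wz":0,"jaw":1},{"tx":-2,"ty":3,"tz":-11,"wx":0,"wy":0,"wz":0,"jaw":1},{"tx":-4,"ty":6,"tz":-11,"wx":0,"wy":0,"wz":0,"jaw":1},{"tx":-6,"ty":10,"tz":-11,"wx":0,"wy":0,"wz":0,"jaw":1},{"tx":-8,"ty":13,"tz":-11,"wx":0,"wy":0,"wz":0,"jaw":1},{"tx":-10.7,"ty":16.5,"tz":-11,"wx":0,"wy":0,"wz":0,"jaw":1}]'
python3 go.py .6415 -.119 .106
python3 - <<'E'
from h import *
from rig import manip
s=manip.read_state();c=manip.read_camera('wrist');cv2.imwrite('pics/w1.png',cv2.convertScaleAbs(c['color'],alpha=1.5))
import pickle;pickle.dump((s,c),open('w1.pkl','wb'))
E
```

```text
t: 8.3
position: [0.4766, -0.0121, 0.2617]
eef_rot: [2.222, 2.221, -0.0]
ft_force: [-0.1, 0.1, -0.3]
width: 0.0885
gripper_force: 0.0
t: 9.3
position: [0.6425, -0.1193, 0.3727]
eef_rot: [2.22, 2.222, 0.001]
ft_force: [0.4, 0.6, 0.3]
width: 0.092
gripper_force: 0.0
t 9.3 shift [ 0.02 -0.11 10.77] turn [ 0. -0.  0.] q [-0.3   0.61  1.18  0.    1.36 -0.3 ] w 0.09199487067015728
```

View pics/w1.png

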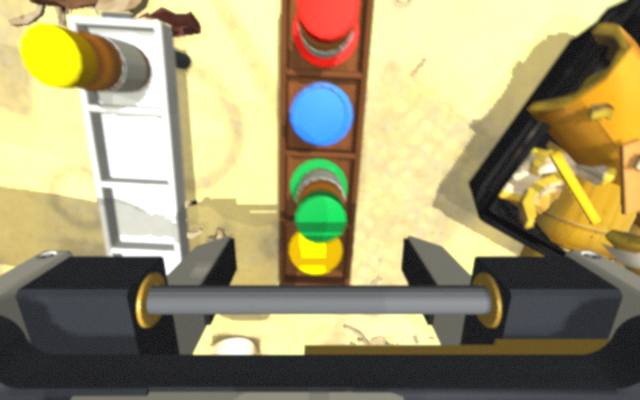

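The yellow jar stands in the leftmost white bay with its cap at (55,56). The remaining caps are at green (321,218), blue (321,113) and red (327,10).

```bash
python3 - <<'E'
from h import *
import pickle
s,c=pickle.load(open('w1.pkl','rb'))
np.set_printoptions(precision=4,suppress=True)
print(ray(c,[(321,218),(321,113),(327,12)],.144,s),ray(c,[(55,56)],.141,s),ray(c,[(74,17),(159,17)],.069,s))
E
python3 -m inch '[{"tx":0.1,"ty":-0.1,"tz":1,"wx":0,"wy":0,"wz":0,"jaw":1},{"tx":0.1,"ty":-0.1,"tz":3,"wx":0,"wy":0,"wz":0,"jaw":1},{"tx":0.1,"ty":-0.1,"tz":5,"wx":0,"wy":0,"wz":0,"jaw":1},{"tx":0.1,"ty":-0.1,"tz":7,"wx":0,"wy":0,"wz":0,"jaw":1},{"tx":0.1,"ty":-0.1,"tz":9,"wx":0,"wy":0,"wz":0,"jaw":1},{"tx":0.1,"ty":-0.1,"tz":10,"wx":0,"wy":0,"wz":0,"jaw":1},{"tx":0.1,"ty":-0.1,"tz":10.7,"wx":0,"wy":0,"wz":0,"jaw":1},{"tx":0.1,"ty":-0.1,"tz":10.8,"wx":0,"wy":0,"wz":0,"jaw":1},{"tx":0.1,"ty":-0.1,"tz":10.8,"wx":0,"wy":0,"wz":0,"jaw":1},{"tx":0.1,"ty":-0.1,"tz":10.8,"wx":0,"wy":0,"wz":0,"jaw":1}]'
python3 -m inch '[{"tx":0,"ty":0,"tz":0,"wx":0,"wy":0,"wz":0,"jaw":0.75},{"tx":0,"ty":0,"tz":0,"wx":0,"wy":0,"wz":0,"jaw":0.5},{"tx":0,"ty":0,"tz":0,"wx":0,"wy":0,"wz":0,"jaw":0.3},{"tx":0,"ty":0,"tz":0,"wx":0,"wy":0,"wz":0,"jaw":0.3},{"tx":0,"ty":0,"tz":0,"wx":0,"wy":0,"wz":0,"jaw":0.3},{"tx":0,"ty":0,"tz":0,"wx":0,"wy":0,"wz":0,"jaw":0.3},{"tx":0,"ty":0,"tz":0,"wx":0,"wy":0,"wz":0,"jaw":0.3},{"tx":0,"ty":0,"tz":0,"wx":0,"wy":0,"wz":0,"jaw":0.3},{"tx":0,"ty":0,"tz":0,"wx":0,"wy":0,"wz":0,"jaw":0.3},{"tx":0,"ty":0,"tz":0,"wx":0,"wy":0,"wz":0,"jaw":0.3}]' 20; python3 go.py .473 -.081 .103
```

```text
[[ 0.644  -0.1181]
 [ 0.6438 -0.0466]
 [ 0.6472  0.0101]] [[ 0.481  -0.0131]] [[0.4484 0.0234]
 [0.5158 0.0234]]
t: 10.35
position: [0.6408, -0.1181, 0.2647]
eef_rot: [2.22, 2.22, 0.001]
ft_force: [-0.0, 0.6, -0.5]
width: 0.0919
gripper_force: 0.0
t: 11.35
position: [0.6407, -0.1181, 0.2638]
eef_rot: [2.221, 2.221, 0.0]
ft_force: [1.2, -0.1, 0.3]
width: 0.0393
gripper_force: 20.0
t 11.35 shift [  3.71 -16.77   0.17] turn [ 0.  0. -0.] q [-0.3   0.7   1.32 -0.    1.12 -0.3 ] w 0.0392735168403929
```

```bash
python3 -m inch '[{"tx":0,"ty":0,"tz":-1,"wx":0,"wy":0,"wz":0,"jaw":0.3},{"tx":0,"ty":0,"tz":-3,"wx":0,"wy":0,"wz":0,"jaw":0.3},{"tx":0,"ty":0,"tz":-6,"wx":0,"wy":0,"wz":0,"jaw":0.3},{"tx":0,"ty":0,"tz":-9,"wx":0,"wy":0,"wz":0,"jaw":0.3},{"tx":0,"ty":0,"tz":-11.5,"wx":0,"wy":0,"wz":0,"jaw":0.3},{"tx":0,"ty":-1,"tz":-12,"wx":0,"wy":0,"wz":0,"jaw":0.3},{"tx":1,"ty":-3,"tz":-12,"wx":0,"wy":0,"wz":0,"jaw":0.3},{"tx":2,"ty":-6,"tz":-12,"wx":0,"wy":0,"wz":0,"jaw":0.3},{"tx":3,"ty":-9,"tz":-12,"wx":0,"wy":0,"wz":0,"jaw":0.3},{"tx":3.7,"ty":-12,"tz":-12,"wx":0,"wy":0,"wz":0,"jaw":0.3}]' 20
python3 -m inch '[{"tx":0,"ty":-2,"tz":0,"wx":0,"wy":0,"wz":0,"jaw":0.3},{"tx":0,"ty":-4,"tz":0,"wx":0,"wy":0,"wz":0,"jaw":0.3},{"tx":0,"ty":-4.8,"tz":0,"wx":0,"wy":0,"wz":0,"jaw":0.3},{"tx":0,"ty":-4.8,"tz":0,"wx":0,"wy":0,"wz":0,"jaw":0.3},{"tx":0,"ty":-4.8,"tz":1,"wx":0,"wy":0,"wz":0,"jaw":0.3},{"tx":0,"ty":-4.8,"tz":3,"wx":0,"wy":0,"wz":0,"jaw":0.3},{"tx":0,"ty":-4.8,"tz":5,"wx":0,"wy":0,"wz":0,"jaw":0.3},{"tx":0,"ty":-4.8,"tz":6,"wx":0,"wy":0,"wz":0,"jaw":0.3},{"tx":0,"ty":-4.8,"tz":6,"wx":0,"wy":0,"wz":0,"jaw":0.3},{"tx":0,"ty":-4.8,"tz":6,"wx":0,"wy":0,"wz":0,"jaw":0.3}]' 20; python3 go.py .473 -.081 .103
```

```text
t: 12.35
position: [0.5183, -0.0804, 0.3824]
eef_rot: [-2.22, -2.22, 0.002]
ft_force: [-0.3, 0.1, -1.4]
width: 0.0394
gripper_force: 20.0
t: 13.35
position: [0.4731, -0.0812, 0.3237]
eef_rot: [2.221, 2.221, 0.0]
ft_force: [0.3, -0.9, -1.0]
width: 0.0391
gripper_force: 20.0
t 13.35 shift [ 0.02 -0.01  6.17] turn [0. 0. 0.] q [-0.33  0.35  1.76 -0.    1.03 -0.33] w 0.03914664951296744
```

```bash
python3 -m inch '[{"tx":0,"ty":0,"tz":1,"wx":0,"wy":0,"wz":0,"jaw":0.3},{"tx":0,"ty":0,"tz":2.5,"wx":0,"wy":0,"wz":0,"jaw":0.3},{"tx":0,"ty":0,"tz":4,"wx":0,"wy":0,"wz":0,"jaw":0.3},{"tx":0,"ty":0,"tz":5,"wx":0,"wy":0,"wz":0,"jaw":0.3},{"tx":0,"ty":0,"tz":5.6,"wx":0,"wy":0,"wz":0,"jaw":0.3},{"tx":0,"ty":0,"tz":6,"wx":0,"wy":0,"wz":0,"jaw":0.3},{"tx":0,"ty":0,"tz":6.2,"wx":0,"wy":0,"wz":0,"jaw":0.3},{"tx":0,"ty":0,"tz":6.2,"wx":0,"wy":0,"wz":0,"jaw":0.3},{"tx":0,"ty":0,"tz":6.2,"wx":0,"wy":0,"wz":0,"jaw":0.3},{"tx":0,"ty":0,"tz":6.2,"wx":0,"wy":0,"wz":0,"jaw":0.3}]'
python3 -m inch '[{"tx":0,"ty":0,"tz":0,"wx":0,"wy":0,"wz":0,"jaw":0.3},{"tx":0,"ty":0,"tz":0,"wx":0,"wy":0,"wz":0,"jaw":0.45},{"tx":0,"ty":0,"tz":0,"wx":0,"wy":0,"wz":0,"jaw":0.5},{"tx":0,"ty":0,"tz":0,"wx":0,"wy":0,"wz":0,"jaw":0.6},{"tx":0,"ty":0,"tz":0,"wx":0,"wy":0,"wz":0,"jaw":0.7},{"tx":0,"ty":0,"tz":0,"wx":0,"wy":0,"wz":0,"jaw":0.85},{"tx":0,"ty":0,"tz":0,"wx":0,"wy":0,"wz":0,"jaw":1},{"tx":0,"ty":0,"tz":0,"wx":0,"wy":0,"wz":0,"jaw":1},{"tx":0,"ty":0,"tz":0,"wx":0,"wy":0,"wz":0,"jaw":1},{"tx":0,"ty":0,"tz":0,"wx":0,"wy":0,"wz":0,"jaw":1}]'
python3 -m inch '[{"tx":0,"ty":0,"tz":-1,"wx":0,"wy":0,"wz":0,"jaw":1},{"tx":0,"ty":0,"tz":-3,"wx":0,"wy":0,"wz":0,"jaw":1},{"tx":0,"ty":0,"tz":-6,"wx":0,"wy":0,"wz":0,"jaw":1},{"tx":0,"ty":0,"tz":-9,"wx":0,"wy":0,"wz":0,"jaw":1},{"tx":0,"ty":0,"tz":-11,"wx":0,"wy":0,"wz":0,"jaw":1},{"tx":1,"ty":3,"tz":-11,"wx":0,"wy":0,"wz":0,"jaw":1},{"tx":2,"ty":6,"tz":-11,"wx":0,"wy":0,"wz":0,"jaw":1},{"tx":3,"ty":10,"tz":-11,"wx":0,"wy":0,"wz":0,"jaw":1},{"tx":3.3,"ty":14,"tz":-11,"wx":0,"wy":0,"wz":0,"jaw":1},{"tx":3.3,"ty":16.9,"tz":-11,"wx":0,"wy":0,"wz":0,"jaw":1}]'
python3 go.py .642 -.048 .106
python3 - <<'E'
from h import *
from rig import manip
s=manip.read_state();c=manip.read_camera('wrist');cv2.imwrite('pics/w2.png',cv2.convertScaleAbs(c['color'],alpha=1.5))
E
```

```text
t: 14.35
position: [0.4727, -0.0811, 0.2621]
eef_rot: [2.221, 2.221, 0.001]
ft_force: [-0.2, 0.4, -2.0]
width: 0.0394
gripper_force: 20.0
t: 15.35
position: [0.4726, -0.0811, 0.2617]
eef_rot: [2.222, 2.221, -0.0]
ft_force: [-0.4, -0.4, 0.4]
width: 0.0912
gripper_force: 0.0
t: 16.35
position: [0.6433, -0.0473, 0.3724]
eef_rot: [2.22, 2.222, 0.001]
ft_force: [-0.1, -0.3, 0.4]
width: 0.0921
gripper_force: 0.0
t 16.35 shift [-0.07 -0.14 10.74] turn [0.1 0.  0.1] q [-0.19  0.59  1.21  0.    1.34 -0.19] w 0.09207983964080971
```

View pics/w2.png

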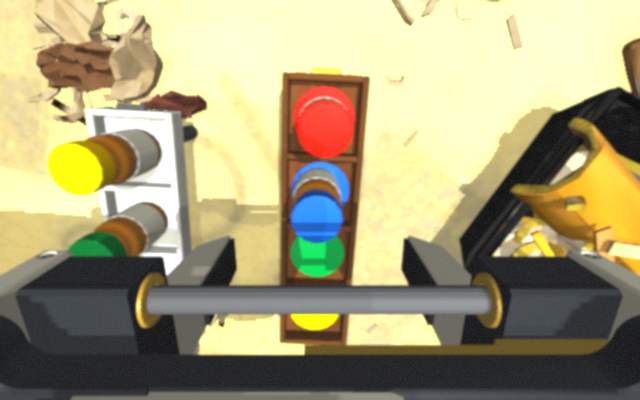

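Yellow (81,167) and green (97,250) stand upright in the white rack. The blue cap at (316,217) is between the fingers and the red cap is at (324,120).

```bash
python3 -m inch '[{"tx":0,"ty":-0.1,"tz":1,"wx":0,"wy":0,"wz":0,"jaw":1},{"tx":0,"ty":-0.1,"tz":3,"wx":0,"wy":0,"wz":0,"jaw":1},{"tx":0,"ty":-0.1,"tz":5,"wx":0,"wy":0,"wz":0,"jaw":1},{"tx":0,"ty":-0.1,"tz":7,"wx":0,"wy":0,"wz":0,"jaw":1},{"tx":0,"ty":-0.1,"tz":9,"wx":0,"wy":0,"wz":0,"jaw":1},{"tx":0,"ty":-0.1,"tz":10,"wx":0,"wy":0,"wz":0,"jaw":1},{"tx":0,"ty":-0.1,"tz":10.7,"wx":0,"wy":0,"wz":0,"jaw":1},{"tx":0,"ty":-0.1,"tz":10.8,"wx":0,"wy":0,"wz":0,"jaw":1},{"tx":0,"ty":-0.1,"tz":10.8,"wx":0,"wy":0,"wz":0,"jaw":1},{"tx":0,"ty":-0.1,"tz":10.8,"wx":0,"wy":0,"wz":0,"jaw":1}]'
python3 -m inch '[{"tx":0,"ty":0,"tz":0,"wx":0,"wy":0,"wz":0,"jaw":0.75},{"tx":0,"ty":0,"tz":0,"wx":0,"wy":0,"wz":0,"jaw":0.5},{"tx":0,"ty":0,"tz":0,"wx":0,"wy":0,"wz":0,"jaw":0.3},{"tx":0,"ty":0,"tz":0,"wx":0,"wy":0,"wz":0,"jaw":0.3},{"tx":0,"ty":0,"tz":0,"wx":0,"wy":0,"wz":0,"jaw":0.3},{"tx":0,"ty":0,"tz":0,"wx":0,"wy":0,"wz":0,"jaw":0.3},{"tx":0,"ty":0,"tz":0,"wx":0,"wy":0,"wz":0,"jaw":0.3},{"tx":0,"ty":0,"tz":0,"wx":0,"wy":0,"wz":0,"jaw":0.3},{"tx":0,"ty":0,"tz":0,"wx":0,"wy":0,"wz":0,"jaw":0.3},{"tx":0,"ty":0,"tz":0,"wx":0,"wy":0,"wz":0,"jaw":0.3}]' 20; python3 go.py .470 -.149 .103
```

```text
t: 17.4
position: [0.6408, -0.0481, 0.2647]
eef_rot: [2.22, 2.22, 0.001]
ft_force: [0.2, -0.0, 0.4]
width: 0.092
gripper_force: 0.0
t: 18.4
position: [0.6406, -0.0481, 0.2637]
eef_rot: [2.221, 2.221, -0.0]
ft_force: [-0.4, -0.5, -0.1]
width: 0.0395
gripper_force: 20.0
t 18.4 shift [-10.09 -17.06   0.17] turn [ 0.  0. -0.] q [-0.19  0.68  1.35 -0.    1.11 -0.19] w 0.03950117351272675
```

```bash
python3 -m inch '[{"tx":0,"ty":0,"tz":-1,"wx":0,"wy":0,"wz":0,"jaw":0.3},{"tx":0,"ty":0,"tz":-3,"wx":0,"wy":0,"wz":0,"jaw":0.3},{"tx":0,"ty":0,"tz":-6,"wx":0,"wy":0,"wz":0,"jaw":0.3},{"tx":0,"ty":0,"tz":-9,"wx":0,"wy":0,"wz":0,"jaw":0.3},{"tx":0,"ty":0,"tz":-11.5,"wx":0,"wy":0,"wz":0,"jaw":0.3},{"tx":-1,"ty":-1,"tz":-12,"wx":0,"wy":0,"wz":0,"jaw":0.3},{"tx":-3,"ty":-3,"tz":-12,"wx":0,"wy":0,"wz":0,"jaw":0.3},{"tx":-5,"ty":-6,"tz":-12,"wx":0,"wy":0,"wz":0,"jaw":0.3},{"tx":-7,"ty":-9,"tz":-12,"wx":0,"wy":0,"wz":0,"jaw":0.3},{"tx":-9,"ty":-12,"tz":-12,"wx":0,"wy":0,"wz":0,"jaw":0.3}]' 20
python3 -m inch '[{"tx":-1.1,"ty":-3,"tz":0,"wx":0,"wy":0,"wz":0,"jaw":0.3},{"tx":-1.1,"ty":-4.5,"tz":0,"wx":0,"wy":0,"wz":0,"jaw":0.3},{"tx":-1.1,"ty":-5.1,"tz":0,"wx":0,"wy":0,"wz":0,"jaw":0.3},{"tx":-1.1,"ty":-5.1,"tz":0,"wx":0,"wy":0,"wz":0,"jaw":0.3},{"tx":-1.1,"ty":-5.1,"tz":1,"wx":0,"wy":0,"wz":0,"jaw":0.3},{"tx":-1.1,"ty":-5.1,"tz":3,"wx":0,"wy":0,"wz":0,"jaw":0.3},{"tx":-1.1,"ty":-5.1,"tz":5,"wx":0,"wy":0,"wz":0,"jaw":0.3},{"tx":-1.1,"ty":-5.1,"tz":6,"wx":0,"wy":0,"wz":0,"jaw":0.3},{"tx":-1.1,"ty":-5.1,"tz":6,"wx":0,"wy":0,"wz":0,"jaw":0.3},{"tx":-1.1,"ty":-5.1,"tz":6,"wx":0,"wy":0,"wz":0,"jaw":0.3}]' 20; python3 go.py .470 -.149 .103
```

```text
t: 19.4
position: [0.5183, -0.139, 0.3826]
eef_rot: [-2.22, -2.22, 0.002]
ft_force: [-0.2, -1.0, -1.6]
width: 0.0393
gripper_force: 20.0
t: 20.4
position: [0.4701, -0.149, 0.3238]
eef_rot: [2.221, 2.222, 0.0]
ft_force: [-0.6, 0.8, -1.0]
width: 0.0396
gripper_force: 20.0
t 20.4 shift [ 0.   -0.01  6.18] turn [0. 0. 0.] q [-0.46  0.37  1.73 -0.    1.04 -0.46] w 0.03958295943501668
```

```bash
python3 -m inch '[{"tx":0,"ty":0,"tz":1,"wx":0,"wy":0,"wz":0,"jaw":0.3},{"tx":0,"ty":0,"tz":2.5,"wx":0,"wy":0,"wz":0,"jaw":0.3},{"tx":0,"ty":0,"tz":4,"wx":0,"wy":0,"wz":0,"jaw":0.3},{"tx":0,"ty":0,"tz":5,"wx":0,"wy":0,"wz":0,"jaw":0.3},{"tx":0,"ty":0,"tz":5.6,"wx":0,"wy":0,"wz":0,"jaw":0.3},{"tx":0,"ty":0,"tz":6,"wx":0,"wy":0,"wz":0,"jaw":0.3},{"tx":0,"ty":0,"tz":6.2,"wx":0,"wy":0,"wz":0,"jaw":0.3},{"tx":0,"ty":0,"tz":6.2,"wx":0,"wy":0,"wz":0,"jaw":0.3},{"tx":0,"ty":0,"tz":6.2,"wx":0,"wy":0,"wz":0,"jaw":0.3},{"tx":0,"ty":0,"tz":6.2,"wx":0,"wy":0,"wz":0,"jaw":0.3}]'
python3 -m inch '[{"tx":0,"ty":0,"tz":0,"wx":0,"wy":0,"wz":0,"jaw":0.3},{"tx":0,"ty":0,"tz":0,"wx":0,"wy":0,"wz":0,"jaw":0.45},{"tx":0,"ty":0,"tz":0,"wx":0,"wy":0,"wz":0,"jaw":0.5},{"tx":0,"ty":0,"tz":0,"wx":0,"wy":0,"wz":0,"jaw":0.6},{"tx":0,"ty":0,"tz":0,"wx":0,"wy":0,"wz":0,"jaw":0.7},{"tx":0,"ty":0,"tz":0,"wx":0,"wy":0,"wz":0,"jaw":0.85},{"tx":0,"ty":0,"tz":0,"wx":0,"wy":0,"wz":0,"jaw":1},{"tx":0,"ty":0,"tz":0,"wx":0,"wy":0,"wz":0,"jaw":1},{"tx":0,"ty":0,"tz":0,"wx":0,"wy":0,"wz":0,"jaw":1},{"tx":0,"ty":0,"tz":0,"wx":0,"wy":0,"wz":0,"jaw":1}]'
python3 -m inch '[{"tx":0,"ty":0,"tz":-2,"wx":0,"wy":0,"wz":0,"jaw":1},{"tx":0,"ty":0,"tz":-5,"wx":0,"wy":0,"wz":0,"jaw":1},{"tx":0,"ty":0,"tz":-8,"wx":0,"wy":0,"wz":0,"jaw":1},{"tx":0,"ty":0,"tz":-11,"wx":0,"wy":0,"wz":0,"jaw":1},{"tx":2,"ty":2,"tz":-11,"wx":0,"wy":0,"wz":0,"jaw":1},{"tx":5,"ty":5,"tz":-11,"wx":0,"wy":0,"wz":0,"jaw":1},{"tx":8,"ty":8,"tz":-11,"wx":0,"wy":0,"wz":0,"jaw":1},{"tx":11,"ty":11.5,"tz":-11,"wx":0,"wy":0,"wz":0,"jaw":1},{"tx":14,"ty":15,"tz":-11,"wx":0,"wy":0,"wz":0,"jaw":1},{"tx":16.1,"ty":17.6,"tz":-11,"wx":0,"wy":0,"wz":0,"jaw":1}]'
python3 go.py .646 .012 .106
python3 - <<'E'
from h import *
from rig import manip
s=manip.read_state();c=manip.read_camera('wrist');cv2.imwrite('pics/w3.png',cv2.convertScaleAbs(c['color'],alpha=1.5))
E
```

```text
t: 21.4
position: [0.4697, -0.1492, 0.2621]
eef_rot: [2.221, 2.221, 0.0]
ft_force: [0.2, 1.3, -1.0]
width: 0.0395
gripper_force: 20.0
t: 22.4
position: [0.4696, -0.1491, 0.2617]
eef_rot: [2.221, 2.221, -0.0]
ft_force: [-0.1, 0.8, 0.0]
width: 0.0912
gripper_force: 0.0
t: 23.4
position: [0.6471, 0.0141, 0.3714]
eef_rot: [2.22, 2.223, 0.001]
ft_force: [0.4, -0.9, -0.3]
width: 0.0915
gripper_force: 0.0
t 23.4 shift [-0.21 -0.11 10.64] turn [ 0.  -0.   0.1] q [-0.1   0.59  1.2   0.    1.34 -0.1 ] w 0.09148469264287275
```

View pics/w3.png

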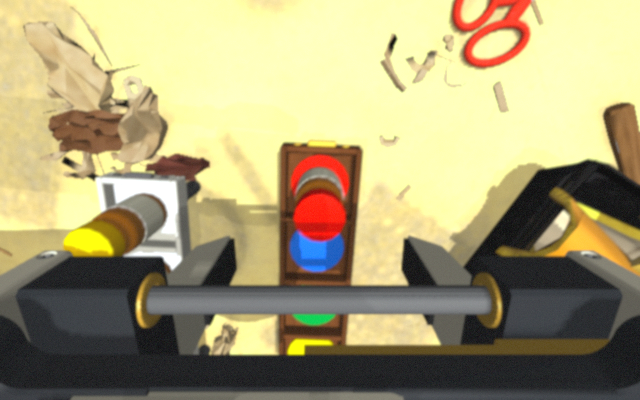

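The red cap at (320,216) is centred between the fingers, so I'll grip it. Its target bay is at about (0.466, −0.217).

```bash
python3 -m inch '[{"tx":-0.1,"ty":-0.1,"tz":1,"wx":0,"wy":0,"wz":0,"jaw":1},{"tx":-0.1,"ty":-0.1,"tz":3,"wx":0,"wy":0,"wz":0,"jaw":1},{"tx":-0.1,"ty":-0.1,"tz":5,"wx":0,"wy":0,"wz":0,"jaw":1},{"tx":-0.1,"ty":-0.1,"tz":7,"wx":0,"wy":0,"wz":0,"jaw":1},{"tx":-0.1,"ty":-0.1,"tz":9,"wx":0,"wy":0,"wz":0,"jaw":1},{"tx":-0.1,"ty":-0.1,"tz":10,"wx":0,"wy":0,"wz":0,"jaw":1},{"tx":-0.1,"ty":-0.1,"tz":10.7,"wx":0,"wy":0,"wz":0,"jaw":1},{"tx":-0.1,"ty":-0.1,"tz":10.7,"wx":0,"wy":0,"wz":0,"jaw":1},{"tx":-0.1,"ty":-0.1,"tz":10.7,"wx":0,"wy":0,"wz":0,"jaw":1},{"tx":-0.1,"ty":-0.1,"tz":10.7,"wx":0,"wy":0,"wz":0,"jaw":1}]'
python3 -m inch '[{"tx":0,"ty":0,"tz":0,"wx":0,"wy":0,"wz":0,"jaw":0.75},{"tx":0,"ty":0,"tz":0,"wx":0,"wy":0,"wz":0,"jaw":0.5},{"tx":0,"ty":0,"tz":0,"wx":0,"wy":0,"wz":0,"jaw":0.3},{"tx":0,"ty":0,"tz":0,"wx":0,"wy":0,"wz":0,"jaw":0.3},{"tx":0,"ty":0,"tz":0,"wx":0,"wy":0,"wz":0,"jaw":0.3},{"tx":0,"ty":0,"tz":0,"wx":0,"wy":0,"wz":0,"jaw":0.3},{"tx":0,"ty":0,"tz":0,"wx":0,"wy":0,"wz":0,"jaw":0.3},{"tx":0,"ty":0,"tz":0,"wx":0,"wy":0,"wz":0,"jaw":0.3},{"tx":0,"ty":0,"tz":0,"wx":0,"wy":0,"wz":0,"jaw":0.3},{"tx":0,"ty":0,"tz":0,"wx":0,"wy":0,"wz":0,"jaw":0.3}]' 20; python3 go.py .466 -.217 .103
```

```text
t: 24.45
position: [0.6448, 0.0108, 0.2658]
eef_rot: [2.221, 2.22, 0.002]
ft_force: [0.2, -0.1, 0.5]
width: 0.0918
gripper_force: 0.0
t: 25.45
position: [0.6447, 0.0109, 0.2647]
eef_rot: [2.221, 2.221, 0.0]
ft_force: [1.4, -0.9, -1.1]
width: 0.0393
gripper_force: 20.0
t 25.45 shift [-22.79 -17.87   0.27] turn [ 0.  0. -0.] q [-0.1   0.69  1.34 -0.    1.11 -0.1 ] w 0.03933515935438326
```

```bash
python3 -m inch '[{"tx":0,"ty":0,"tz":-1,"wx":0,"wy":0,"wz":0,"jaw":0.3},{"tx":0,"ty":0,"tz":-3,"wx":0,"wy":0,"wz":0,"jaw":0.3},{"tx":0,"ty":0,"tz":-6,"wx":0,"wy":0,"wz":0,"jaw":0.3},{"tx":0,"ty":0,"tz":-9,"wx":0,"wy":0,"wz":0,"jaw":0.3},{"tx":0,"ty":0,"tz":-11.5,"wx":0,"wy":0,"wz":0,"jaw":0.3},{"tx":-1,"ty":-1,"tz":-12,"wx":0,"wy":0,"wz":0,"jaw":0.3},{"tx":-3,"ty":-2.5,"tz":-12,"wx":0,"wy":0,"wz":0,"jaw":0.3},{"tx":-6,"ty":-4.5,"tz":-12,"wx":0,"wy":0,"wz":0,"jaw":0.3},{"tx":-9,"ty":-7,"tz":-12,"wx":0,"wy":0,"wz":0,"jaw":0.3},{"tx":-12,"ty":-9,"tz":-12,"wx":0,"wy":0,"wz":0,"jaw":0.3}]' 20
python3 -m inch '[{"tx":-3,"ty":-2.5,"tz":0,"wx":0,"wy":0,"wz":0,"jaw":0.3},{"tx":-6,"ty":-5,"tz":0,"wx":0,"wy":0,"wz":0,"jaw":0.3},{"tx":-9,"ty":-7.5,"tz":0,"wx":0,"wy":0,"wz":0,"jaw":0.3},{"tx":-10.8,"ty":-8.9,"tz":0,"wx":0,"wy":0,"wz":0,"jaw":0.3},{"tx":-10.8,"ty":-8.9,"tz":0,"wx":0,"wy":0,"wz":0,"jaw":0.3},{"tx":-10.8,"ty":-8.9,"tz":1,"wx":0,"wy":0,"wz":0,"jaw":0.3},{"tx":-10.8,"ty":-8.9,"tz":3,"wx":0,"wy":0,"wz":0,"jaw":0.3},{"tx":-10.8,"ty":-8.9,"tz":5,"wx":0,"wy":0,"wz":0,"jaw":0.3},{"tx":-10.8,"ty":-8.9,"tz":6,"wx":0,"wy":0,"wz":0,"jaw":0.3},{"tx":-10.8,"ty":-8.9,"tz":6,"wx":0,"wy":0,"wz":0,"jaw":0.3}]' 20; python3 go.py .466 -.217 .103
```

```text
t: 26.45
position: [0.5523, -0.1103, 0.3836]
eef_rot: [-2.22, -2.22, 0.003]
ft_force: [-0.5, -0.6, -0.8]
width: 0.039
gripper_force: 20.0
t: 27.45
position: [0.4655, -0.2161, 0.3228]
eef_rot: [-2.217, -2.22, 0.001]
ft_force: [-0.0, -0.9, -1.6]
width: 0.0394
gripper_force: 20.0
t 27.45 shift [-0.1   0.07  6.08] turn [-0.2 -0.1  0.1] q [-0.58  0.4   1.68  0.    1.07 -0.59] w 0.03935585169445999
```

```bash
python3 -m inch '[{"tx":0,"ty":0,"tz":1,"wx":0,"wy":0,"wz":0,"jaw":0.3},{"tx":0,"ty":0,"tz":2.5,"wx":0,"wy":0,"wz":0,"jaw":0.3},{"tx":0,"ty":0,"tz":4,"wx":0,"wy":0,"wz":0,"jaw":0.3},{"tx":0,"ty":0,"tz":5,"wx":0,"wy":0,"wz":0,"jaw":0.3},{"tx":0,"ty":0,"tz":5.6,"wx":0,"wy":0,"wz":0,"jaw":0.3},{"tx":0,"ty":0,"tz":6,"wx":0,"wy":0,"wz":0,"jaw":0.3},{"tx":0,"ty":0,"tz":6.2,"wx":0,"wy":0,"wz":0,"jaw":0.3},{"tx":0,"ty":0,"tz":6.2,"wx":0,"wy":0,"wz":0,"jaw":0.3},{"tx":0,"ty":0,"tz":6.2,"wx":0,"wy":0,"wz":0,"jaw":0.3},{"tx":0,"ty":0,"tz":6.2,"wx":0,"wy":0,"wz":0,"jaw":0.3}]'; python3 go.py .466 -.217 .103
```

```text
t: 28.45
position: [0.4657, -0.2172, 0.2631]
eef_rot: [2.221, 2.221, 0.0]
ft_force: [1.0, 0.1, -0.3]
width: 0.04
gripper_force: 20.0
t 28.45 shift [0.02 0.03 0.11] turn [ 0.  0. -0.] q [-0.59  0.48  1.74 -0.    0.92 -0.59] w 0.03997911190994317
```

```bash
python3 -m inch '[{"tx":0,"ty":0,"tz":0.1,"wx":0,"wy":0,"wz":0,"jaw":0.3},{"tx":0,"ty":0,"tz":0.1,"wx":0,"wy":0,"wz":0,"jaw":0.45},{"tx":0,"ty":0,"tz":0.1,"wx":0,"wy":0,"wz":0,"jaw":0.5},{"tx":0,"ty":0,"tz":0.1,"wx":0,"wy":0,"wz":0,"jaw":0.6},{"tx":0,"ty":0,"tz":0.1,"wx":0,"wy":0,"wz":0,"jaw":0.7},{"tx":0,"ty":0,"tz":0.1,"wx":0,"wy":0,"wz":0,"jaw":0.85},{"tx":0,"ty":0,"tz":0.1,"wx":0,"wy":0,"wz":0,"jaw":1},{"tx":0,"ty":0,"tz":0.1,"wx":0,"wy":0,"wz":0,"jaw":1},{"tx":0,"ty":0,"tz":0.1,"wx":0,"wy":0,"wz":0,"jaw":1},{"tx":0,"ty":0,"tz":0.1,"wx":0,"wy":0,"wz":0,"jaw":1}]'
python3 -m inch '[{"tx":0,"ty":0,"tz":-2,"wx":0,"wy":0,"wz":0,"jaw":1},{"tx":0,"ty":0,"tz":-5,"wx":0,"wy":0,"wz":0,"jaw":1},{"tx":0,"ty":0,"tz":-8,"wx":0,"wy":0,"wz":0,"jaw":1},{"tx":0,"ty":0,"tz":-11,"wx":0,"wy":0,"wz":0,"jaw":1},{"tx":-3,"ty":0,"tz":-12,"wx":0,"wy":0,"wz":0,"jaw":1},{"tx":-7,"ty":0,"tz":-13,"wx":0,"wy":0,"wz":0,"jaw":1},{"tx":-11,"ty":0,"tz":-14,"wx":0,"wy":0,"wz":0,"jaw":1},{"tx":-15,"ty":0,"tz":-14,"wx":0,"wy":0,"wz":0,"jaw":1},{"tx":-18,"ty":0,"tz":-14,"wx":0,"wy":0,"wz":0,"jaw":1},{"tx":-20,"ty":0,"tz":-14,"wx":0,"wy":0,"wz":0,"jaw":1}]'
python3 - <<'E'
from h import *
from rig import manip
c=manip.read_camera('top');i=c['color'][140:275,270:435]
a=cv2.resize(cv2.convertScaleAbs(i,alpha=1.5),None,fx=3.6,fy=3.6,interpolation=cv2.INTER_CUBIC)
cv2.imwrite('pics/t9.png',a)
E
```

```text
t: 29.45
position: [0.4656, -0.2171, 0.2617]
eef_rot: [2.222, 2.221, -0.0]
ft_force: [-1.6, 0.1, -0.1]
width: 0.0908
gripper_force: 0.0
t: 30.45
position: [0.465, -0.4193, 0.4014]
eef_rot: [2.223, 2.22, -0.001]
ft_force: [-0.0, -0.3, -0.9]
width: 0.0919
gripper_force: 0.0
```

View pics/t9.png

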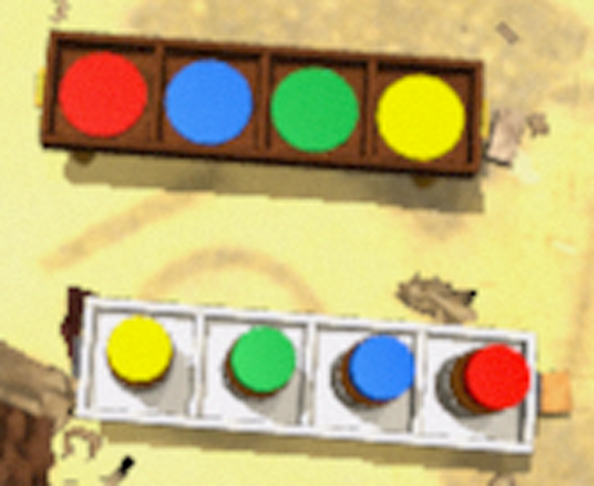

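The final top view shows pads red, blue, green, yellow and jars yellow, green, blue, red. The jar caps are at crop (139,349), (262,359), (381,368) and (497,377), all upright and centred in their bays.

```bash
python3 - <<'E'
from h import *
from rig import manip
c=manip.read_camera('top')
p=ray(c,np.array([(139,349),(262,359),(381,368),(497,377)])/3.6+[269.5,139.5],.141)
print((p-[[.4766,-.0139],[.473,-.0818],[.4694,-.1497],[.4658,-.2176]]).round(4))
print(manip.close_job())
E
```

```text
[[ 0.0003  0.0006]
 [-0.     -0.0002]
 [ 0.0002  0.0013]
 [ 0.0003  0.0044]]
the job is handed in; nothing more can be done
None
```

All four jars now stand upright in the white rack in reverse order (yellow, green, blue, red from the left), each within about 5 mm of its bay centre by the top camera, and the job was handed in after about 30 s of robot time; no verdict came back.

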